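Prove a cartridge fuse on the bench test station

ROBOT

A 6-joint arm with a two-finger parallel gripper is mounted at the origin on the work surface. World frame = base frame: x ahead of the robot, y to its left, z up, the work surface at z = 0. Lengths are in m, angles in rad, forces in N, time in s.
With the tool pointing down it reaches from about 0.275 to 1 m from the base axis. Payload 8.4 kg.
Tool frame: the origin (TCP) lies on the centre line of the jaws, within the pads' length; the fingertips stand 17 mm ahead of it and the grasp point (between the pads) lies 2 mm behind it (bot.tcp_to_tips is the z of the fingertips in the tool frame, in m); z points along the fingers, y is the line along which they close (so a half turn about z gives the same grasp; the last joint's range is limited). The gripper opens to 85 mm and grips with 20 to 120 N. Pads are 22 mm wide; open, the fingers measure 114 mm over their backs; the gripper's body (76 mm by 85 mm) begins 54 mm behind the grasp point. The pads swing forward as they close: fully open they stand 13 mm farther back than shut.
Start: joints at [-1.118, 0.353, 1.633, -0, 1.155, -0.002], TCP at [0.275, -0.561, 0.218] pointing down, gripper open.
Joint ranges: [-2.63, 2.63], [-0.92, 2.1], [0.06, 2.66], [-1.3, 4.44], [0, 2.69], [-3.02, 3.02]. Speed limits (rad/s): [2.22, 2.22, 2.79, 3.14, 3.14, 3.14].

INTERFACE

Orientations are given as a unit quaternion [x, y, z, w].
In Python, from workcell import bot, hand, kinematics, get_obs, vision, hand_in gives the robot as it stands. The module is installed in compiled form; this text tells all that it offers. Calls block until the motion is done:
- bot.reach(position, orientation): joint-space move of the TCP to a pose.
- bot.servo_line(position, ori=None, velocity=0.15): straight line of the TCP; ori=None keeps the orientation; velocity is the mean speed in m/s.
- bot.goto_joints(angles): joint-space move.
- hand.move_gripper(opening, strength=None): finger opening in m; strength is the grip in N (None keeps the last); returns when the fingers have stopped.
- bot.dwell(seconds).
- kinematics.solve_ik(position, orientation): joint angles nearest the present ones, or None.
- get_obs(): the state.
- vision.read_camera(name): name is "scene" or "top" or "wrist"; returns a dict with "frame" (480x640x3 uint8, red, green, blue), "intrinsics" (3x3 intrinsics, pixels), "view" (4x4, takes a point from world to camera coordinates). Camera axes: x right, y down, z forward; pixel columns grow to the right and rows downward; lengths in m; the calibration is good to about 2 mm. The wrist camera is an equidistant fisheye: a pixel r from the principal point sees the ray r / f radians off the axis. A picture is of the moment at which its call begins. There is no depth.
A pose or a line that the arm cannot do raises bot.IKError and nothing moves.
- hand_in(): hands the job in; it is judged then, once.
The state is a dict: "time_s": time; "joint_pos": joint angles; "joint_vel": joint speeds; "joint_efforts": joint torques, N m; "position": TCP position; "orientation": TCP orientation; "wrist_force": force on the tool from outside, world axes, zero at the start; "ft_torque": the same for the moment, N m; "gripper_width": finger opening in m; "grip_force": force on a finger pad.
Only numpy, scipy, OpenCV 4.12 (cv2) and the standard library are available. Lean on these libraries where they do the work, as an engineer would, in place of code of your own. Each camera call takes 0.05 s, during which the arm holds its last target. There are 200 camera calls.

TASK

Drop the long, thick cartridge fuse end-down into the well of the grey test station and let it go right to the bottom, then slide the guard fully shut over it. Only once the guard is shut, twist the spring-return knob clockwise to its stop, hold it there for about two seconds, and let it spring all the way back. Leave the other fuses and everything else on the bench as they are.

Things in the scene. Friction and masses are not known exactly. Their poses are not given: they have to be found in the camera images.
- fuse: the fuse to test: white ceramic cylinder with steel end caps, 22 mm diameter, 58 mm long, 55 g, standing on its end on the bench; the tallest of three standing fuses. Origin: centre of its lower end; z along its length (either end may go down).
- fuse_mid_point (a point): the middle of that fuse, 29 mm above its lower end, on its axis.
- fuse_mid: bystander: thinner fuse of the same make, 14 mm diameter, 51 mm long, standing on end. Origin: centre of its underside.
- fuse_flat: bystander: short stubby fuse, 26 mm diameter, 30 mm tall, standing on end. Origin: centre of its underside.
- tester: the test station: grey metal box fixed to the bench, 150 mm deep (its x) by 260 mm wide (its y) by 85 mm high, top face level. Origin: centre of its underside; x points away from the robot at yaw 0, y to the left, z up. On its top: the well at y = +80 mm, the knob at y = -85 mm, the sliding guard between them at y = 0 when open.
- well (a point): centre of the mouth of the well, in the top face (85 mm above the bench): round blind hole, 27 mm diameter, 64 mm deep, so the fuse drops 6 mm below the top face. Two steel rails, 8 mm high, 8 mm wide, run along the station's y at x = -33 and +33 mm, from y = -35 to +111 mm, either side of the guard and the well.
- guard (a joint): travel of the guard in m along the station's +y: 0 = fully open, 0.080 = fully shut, its plate centred over the well. It slides stiffly (about 2 N) and stays where it is left.
- guard_grip (a point): grip point on the guard's handle: guard is a steel plate 56 x 52 mm (x, y), its upper face 5 mm above the station's top, with an upright black handle at its centre, 30 mm along x, 14 mm along y, from 5 to 33 mm above the station's top. This point is on the handle's centre line, 27 mm above the station's top.
- knob (a joint): angle of the spring-return knob in rad: 0 = at rest, grows clockwise seen from above, stop at 1.05. A spring returns it (0.05 N m at rest, 0.16 N m at the stop).
- knob_grip (a point): grip point on the knob's vertical axis, 30 mm above the station's top. The knob has a black bar grip, 50 mm long, 14 mm thick, from 11 to 36 mm above the station's top, pointing along the station's x at rest, over a round steel collar 48 mm across and 8 mm high, with a 40 mm disc up to 11 mm. This point's yaw turns with the knob.
- screwdriver: bystander: screwdriver with yellow handle, 170 mm long, lying on the bench to the right of the station.
- wrench: bystander: steel wrench, 200 mm long, lying on the bench beyond the fuses.
- tape: bystander: black roll of tape, 70 mm across, 19 mm high, lying flat.
- gland: bystander: black plastic gland, 26 mm across, 30 mm high, standing.
Not all that is in view belongs to the job. What is shaped like the fuse but purple or red is not meant.

How it is judged:
By the outcome, as a careful person would: the job done as asked, in the order asked, and still so for the second after the job is handed in, with the robot touching nothing.
It also fails if it takes over 67 s, if anything falls off the work surface, if the arm or the gripper's body presses on something with over 40 N, if the wrist force passes 120 N, or if a joint passes its speed limit or range.

## Working session

There is one attempt and no reset: what is moved stays moved. The work goes in short steps, each a Python script; the robot and the scene stay as the last script left them, time stands still between calls to the robot, and variables do not carry over. Pictures are saved under pics/ and viewed, at most 10 in all, crops included, and the job is handed in when it is done.

```bash
mkdir -p pics && cat > h.py <<'E'
import numpy as np, cv2
from workcell import bot, hand, kinematics, get_obs, vision, hand_in
def ray(K,V,uv,fish=False):
    K=np.array(K);V=np.array(V);x=(uv[0]-K[0,2])/K[0,0];y=(uv[1]-K[1,2])/K[1,1]
    if fish:
        r=np.hypot(x,y);d=np.array([x/r*np.sin(r),y/r*np.sin(r),np.cos(r)]) if r>1e-9 else np.array([0,0,1.])
    else: d=np.array([x,y,1.])
    R=V[:3,:3];c=-R.T@V[:3,3];d=R.T@d
    return c,d/np.linalg.norm(d)
def atz(c,d,z): return c+d*(z-c[2])/d[2]
def tri(rs):
    A=sum(np.eye(3)-np.outer(d,d) for c,d in rs);b=sum((np.eye(3)-np.outer(d,d))@c for c,d in rs)
    p=np.linalg.solve(A,b);return p,[np.linalg.norm(np.cross(p-c,d)) for c,d in rs]
E
python3 - <<'E'
from h import *
for n in ("scene","top"):
    o=vision.read_camera(n);np.savez(f"{n}0.npz",K=o["intrinsics"],V=o["view"],f=o["frame"])
    cv2.imwrite(f"pics/{n}0.png",o["frame"][:,:,::-1]);K=np.array(o["intrinsics"]);V=np.array(o["view"]);print(n,K[0,0],K[0,2],K[1,2],-V[:3,:3].T@V[:3,3],V[2,:3])
s=get_obs();print(s["time_s"],s["orientation"])
E
```

```text
scene 579.2596548107755 320.01991596032155 246.19492473239825 [1.09494772 0.53747137 1.02953022] [-0.43259732 -0.44820569 -0.7822859 ]
top 435.164646178455 321.68351123556744 241.39380872985683 [ 0.38148964 -0.00289134  1.26437321] [ 0.13303314 -0.01320225 -0.99102365]
0.1 [ 9.74256912e-01  2.25439755e-01 -1.38643106e-04 -6.06362867e-04]
```

View pics/scene0.png

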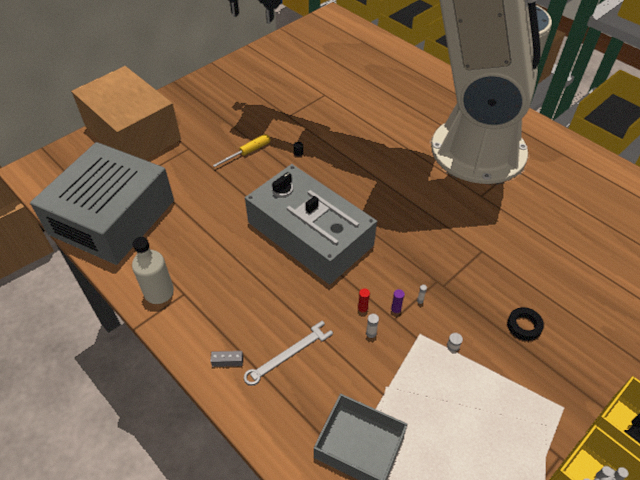

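View pics/top0.png

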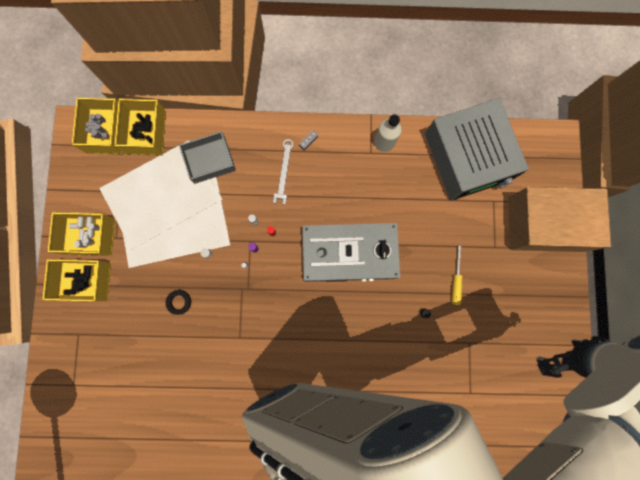

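The scene view shows white fuses at (372,326), (422,294) and (455,342), red at (363,301) and purple at (398,302). The station's well is at about (337,229). The candidate is (372,326), which looks the tallest and thickest of the white ones. I'll confirm it in an enlarged crop.

```bash
python3 - <<'E'
from h import *
s=np.load("scene0.npz")["f"][:,:,::-1];t=np.load("top0.npz")["f"][:,:,::-1]
r=lambda im,x,y,w,h,k:cv2.resize(im[y:y+h,x:x+w],None,fx=k,fy=k,interpolation=cv2.INTER_CUBIC)
cv2.imwrite("pics/a.png",np.vstack([r(s,340,275,133,80,6)[:300*2],]))
# station: scene 240..380 x 160..285 (x4=560) | top 235..405 
cv2.imwrite("pics/b.png",np.hstack([r(s,240,160,140,120,5)]))
cv2.imwrite("pics/c.png",r(t,235,205,170,85,4.7))
E
```

```text
(no output)
```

View pics/a.png

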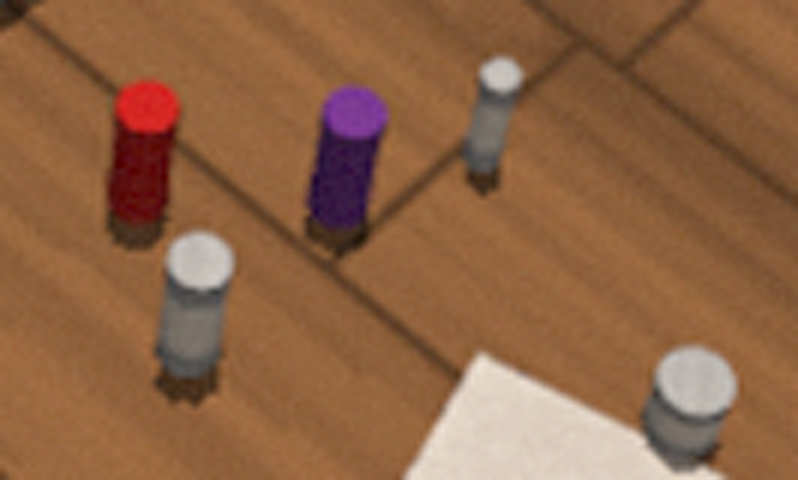

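View pics/b.png

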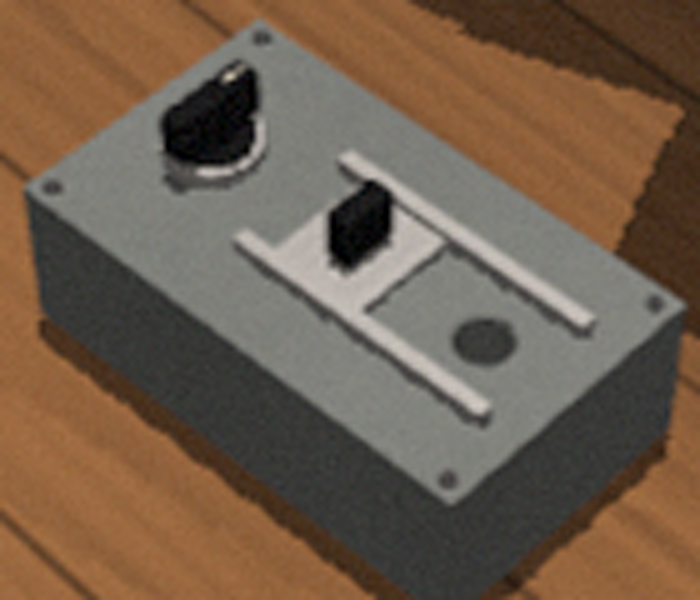

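View pics/c.png

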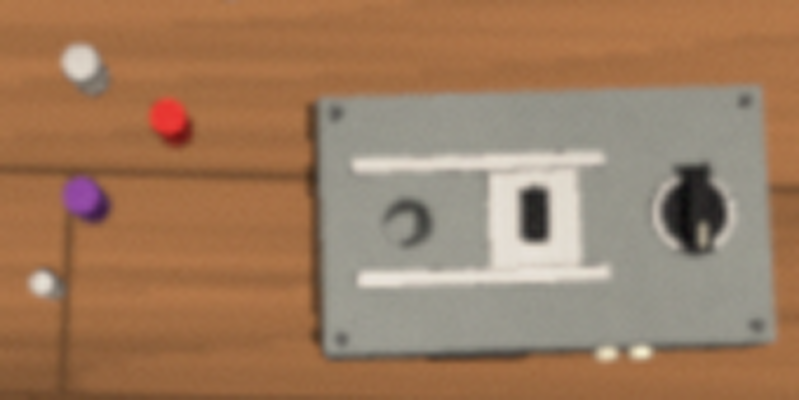

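The crop confirms it. The white fuse at scene (373,318) and top (252,218) is clearly thicker than the thin one (422,294) and taller than the stubby one (455,342). Red and purple are decoys. Next I triangulate.

```bash
python3 - <<'E'
from h import *
S=np.load("scene0.npz");T=np.load("top0.npz")
cs=lambda p,x,y,k:((p[0]+.5)/k-.5+x,(p[1]+.5)/k-.5+y)
def P(n,a,b,ox=(240,160,5)):
    p,e=tri([ray(S["K"],S["V"],cs(a,*ox)),ray(T["K"],T["V"],cs(b,235,205,4.7))]);print(n,p.round(4),np.round(e,4));return p
P("fuse top",(200,262),(81,62),(340,275,6))
q=[P("++",(447,481),(335,113)),P("+-",(52,188),(744,101)),P("--",(262,38),(756,326)),P("-+",(655,304),(342,340))]
w=P("well",(485,341),(408,223))
P("handle top",(362,203),(535,214)); 
c=sum(q)/4;d=(q[0]+q[3]-q[1]-q[2]);print("c",c,"yaw",np.arctan2(-d[0],d[1]));d=(q[0]+q[1]-q[2]-q[3]);print("yawx",np.arctan2(d[1],d[0]))
E
```

```text
fuse top [0.6058 0.1799 0.0543] [0.0007 0.0007]
++ [0.5747 0.0255 0.0815] [0.0001 0.0001]
+- [ 0.5877 -0.2145  0.0824] [0.0002 0.0002]
-- [ 0.4556 -0.2211  0.083 ] [0.0001 0.0001]
-+ [0.4419 0.0182 0.0816] [0.0002 0.0002]
well [ 0.5105 -0.0181  0.0816] [0.0006 0.0006]
handle top [ 0.5141 -0.0899  0.1149] [0. 0.]
c [ 0.51497591 -0.09798394  0.08211574] yaw 0.05557857327384846
yawx 0.05295495610203865
```

```bash
cat >> h.py <<'E'
def Q(th): return [np.cos(th/2),np.sin(th/2),0,0]
def snap(n):
    o=vision.read_camera("wrist");np.savez(f"{n}.npz",K=o["intrinsics"],V=o["view"],f=o["frame"])
E
python3 - <<'E'
from h import *
hand.move_gripper(0.05)
bot.reach([0.51,-0.08,0.27],Q(.054));snap("w1")
bot.reach([0.57,0.10,0.27],Q(.054));snap("w2")
s=get_obs();print(s["time_s"],s["joint_pos"],s["position"])
a=[np.load(f"w{i}.npz") for i in (1,2)]
print(a[0]["K"][0,0],a[0]["K"][:2,2],[(-x["V"][:3,:3].T@x["V"][:3,3]).round(3) for x in a],a[0]["V"][2,:3].round(2))
cv2.imwrite("pics/w12.png",cv2.resize(np.hstack([x["f"] for x in a])[:,:,::-1],(800,300),interpolation=cv2.INTER_AREA))
for th in (.054,.054-1.1,.054+np.pi,.054+np.pi-1.1,.054+.5-np.pi): print(th,kinematics.solve_ik([.5196,-.1829,.115],Q(th)))
E
```

```text
3.3667 [ 1.68949031e-01  2.34600218e-01  1.67721709e+00 -7.12508319e-04
  1.23035057e+00  1.68681356e+00] [0.56967886 0.098452   0.26988881]
371.64829954431775 [315.60486839 236.98780126] [array([ 0.58 , -0.076,  0.425]), array([0.64 , 0.104, 0.425])] [-0.28 -0.01 -0.96]
0.054 [-3.41179878e-01  3.61767231e-01  1.88280009e+00 -4.44089210e-16
  8.97025328e-01  1.17561645e+00]
-1.046 [-3.41179878e-01  3.61767231e-01  1.88280009e+00 -4.44089210e-16
  8.97025328e-01  2.27561645e+00]
3.195592653589793 [-3.41179878e-01  3.61767231e-01  1.88280009e+00 -4.44089210e-16
  8.97025328e-01 -1.96597620e+00]
2.095592653589793 [-3.41179878e-01  3.61767231e-01  1.88280009e+00 -4.44089210e-16
  8.97025328e-01 -8.65976205e-01]
-2.587592653589793 [-3.41179878e-01  3.61767231e-01  1.88280009e+00 -4.44089210e-16
  8.97025328e-01 -2.46597620e+00]
```

View pics/w12.png

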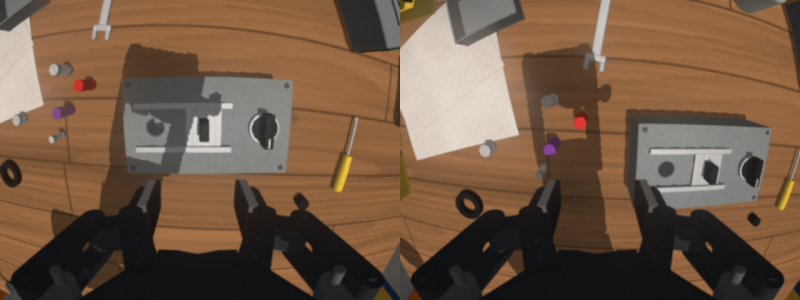

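```bash
python3 - <<'E'
from h import *
a,b=[np.load(f"w{i}.npz")["f"][:,:,::-1] for i in (1,2)]
r=lambda im,x,y,w,h,k:cv2.resize(im[y:y+h,x:x+w],None,fx=k,fy=k,interpolation=cv2.INTER_CUBIC)
c=np.zeros((590,750,3),np.uint8);c[:430]=r(a,185,112,300,172,2.5)
c[440:590,:250]=r(b,205,140,100,60,2.5); c[440:590,260:460]=r(a,70,95,80,60,2.5);c[440:590,470:720]=r(b,390,215,100,60,2.5)
cv2.imwrite("pics/d.png",cv2.convertScaleAbs(c,alpha=1.4))
E
```

```text
(no output)
```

View pics/d.png

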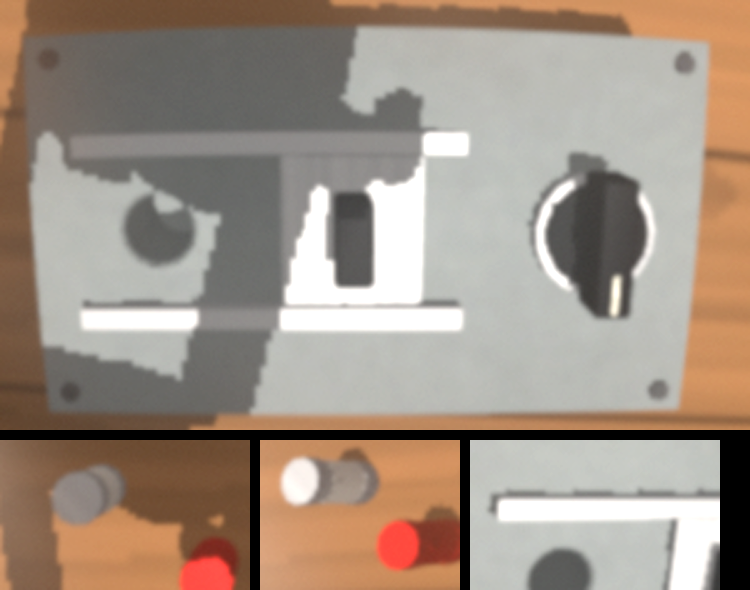

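```bash
python3 - <<'E'
from h import *
A,B,S,T=[np.load(f"{n}.npz") for n in ("w1","w2","scene0","top0")]
cs=lambda p,x,y,k=2.5:((p[0]+.5)/k-.5+x,(p[1]+.5)/k-.5+y)
ra=lambda p,x=185,y=112:ray(A["K"],A["V"],cs(p,x,y),True)
fa=ra((41,41),70,95);fb=ray(B["K"],B["V"],cs((80,58),205,140),True)
fs=ray(S["K"],S["V"],cs((200,262),340,275,6));ft=ray(T["K"],T["V"],cs((81,62),235,205,4.7))
print("fuse w",tri([fa,fb]));print("all",tri([fa,fb,fs,ft]));print([atz(*r,.058).round(4) for r in (fa,fb,fs,ft)])
q=[atz(*ra(p),.085) for p in ((48,59),(684,63),(658,389),(70,391))];c=sum(q)/4;print("c",c)
d=q[0]+q[3]-q[1]-q[2];e=q[0]+q[1]-q[2]-q[3];print(np.arctan2(-d[0],d[1]),np.arctan2(e[1],e[0]),np.linalg.norm(d)/2,np.linalg.norm(e)/2)
print("well",atz(*ra((159,229)),.085),"plate",atz(*ra((352,229)),.09),"handle",atz(*ra((354,250)),.118))
tw=ray(T["K"],T["V"],cs((408,223),235,205,4.7));sw=ray(S["K"],S["V"],cs((485,341),240,160,5));aw=ra((159,229))
print("well tri",tri([tw,sw,aw]),[atz(*r,.085).round(4) for r in(tw,sw,aw)])
E
```

```text
fuse w (array([0.60428691, 0.18088597, 0.05698626]), [np.float64(9.66734353747888e-05), np.float64(9.667343537471264e-05)])
all (array([0.60508278, 0.18059355, 0.05597705]), [np.float64(0.001202777908854309), np.float64(0.0009137227190229804), np.float64(0.001048136446832336), np.float64(0.0016984829077489245)])
[array([0.6041, 0.1802, 0.058 ]), array([0.6045, 0.1806, 0.058 ]), array([0.6072, 0.1819, 0.058 ]), array([0.6055, 0.1788, 0.058 ])]
c [ 0.51384697 -0.09529833  0.085     ]
0.05326878343348518 0.05357627956267306 0.2395519905631352 0.13154776875654298
well [ 0.50965239 -0.01608985  0.085     ] plate [ 0.51406395 -0.08849891  0.09      ] handle [ 0.51239572 -0.08854452  0.118     ]
well tri (array([ 0.51028897, -0.01708834,  0.08327843]), [np.float64(0.0015088022715392254), np.float64(0.0007465842502606231), np.float64(0.0015828421919411727)]) [array([ 0.5105, -0.0185,  0.085 ]), array([ 0.5122, -0.0156,  0.085 ]), array([ 0.5097, -0.0161,  0.085 ])]
```

```bash
python3 - <<'E'
from h import *
f=np.array([.6048,.1805,0])
bot.reach(f+[0,0,.14],Q(.55));bot.servo_line(f+[0,0,.049],velocity=.12)
s=get_obs();print(s["time_s"],s["position"],s["wrist_force"])
hand.move_gripper(.0,35)
s=get_obs();print(s["gripper_width"],s["grip_force"],s["position"],s["wrist_force"])
bot.servo_line(f+[0,0,.17],velocity=.15)
w=np.array([.5103,-.0170,0])
bot.reach(w+[0,0,.17],Q(.0535));bot.servo_line(w+[0,0,.145],velocity=.1);bot.dwell(.4);snap("w3")
s=get_obs();print(s["time_s"],s["position"],s["gripper_width"],s["wrist_force"])
a=np.load("w3.npz")["f"][:,:,::-1]
r=lambda im,x,y,w,h,k:cv2.resize(im[y:y+h,x:x+w],None,fx=k,fy=k,interpolation=cv2.INTER_CUBIC)
cv2.imwrite("pics/w3.png",cv2.convertScaleAbs(r(a,160,190,320,240,2.5),alpha=1.6))
E
```

```text
4.95 [0.60544527 0.18060402 0.04983984] [ 0.22125637  0.11749104 -0.20984383]
0.00021799319187755896 0.0 [0.60481078 0.1805095  0.04907016] [ 0.87057884 -0.38661558 -0.11351977]
8.175 [ 0.5104106 -0.0170521  0.1452433] -5.179433033781936e-05 [-0.30084894  0.22338258  1.00703731]
```

View pics/w3.png

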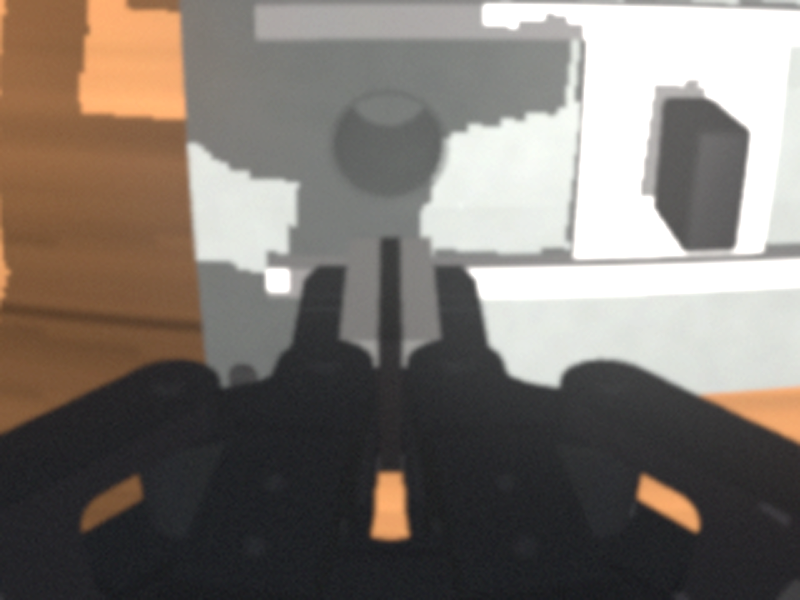

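The fingers closed on nothing: width is 0, and w3 shows empty pads at crop (390,240) with the well at (388,143). I'll look at what happened to the fuse.

```bash
python3 - <<'E'
from h import *
A=np.load("w3.npz");K,V=A["K"],A["V"]
for z in (.145,.128,.085):
    p=V[:3,:3]@np.array([.5103,-.017,z])+V[:3,3];r=np.hypot(p[0],p[1]);t=np.arctan2(r,p[2]);print(z,K[0,0]*t*p[:2]/r+K[:2,2])
print("well px",160+388/2.5,190+143/2.5,atz(*ray(K,V,(160+388/2.5,190+143/2.5),True),.085))
for n in ("scene","top"):
    o=vision.read_camera(n);np.savez(f"{n}1.npz",K=o["intrinsics"],V=o["view"],f=o["frame"])
s,t=[np.load(f"{n}1.npz")["f"][:,:,::-1] for n in ("scene","top")]
d=[np.abs(np.load(f"{n}1.npz")["f"].astype(int)-np.load(f"{n}0.npz")["f"]).sum(2) for n in ("scene","top")]
r=lambda im,x,y,w,h,k:cv2.resize(im[y:y+h,x:x+w],None,fx=k,fy=k,interpolation=cv2.INTER_CUBIC)
cv2.imwrite("pics/e.png",np.vstack([np.hstack([r(s,320,270,100,75,4),r(t,220,195,100,75,4)]),np.hstack([r(np.load("scene0.npz")["f"][:,:,::-1],320,270,100,75,4),r(np.load("top0.npz")["f"][:,:,::-1],220,195,100,75,4)])]))
print(d[0][310:345,360:385].mean(),d[1][210:228,244:262].mean())
E
```

```text
0.145 [317.78221312 288.60183547]
0.128 [317.59714505 274.61644299]
0.085 [317.24033597 247.94791876]
well px 315.2 247.2 [ 0.5107154  -0.01573043  0.085     ]
11.096 25.47222222222222
```

View pics/e.png

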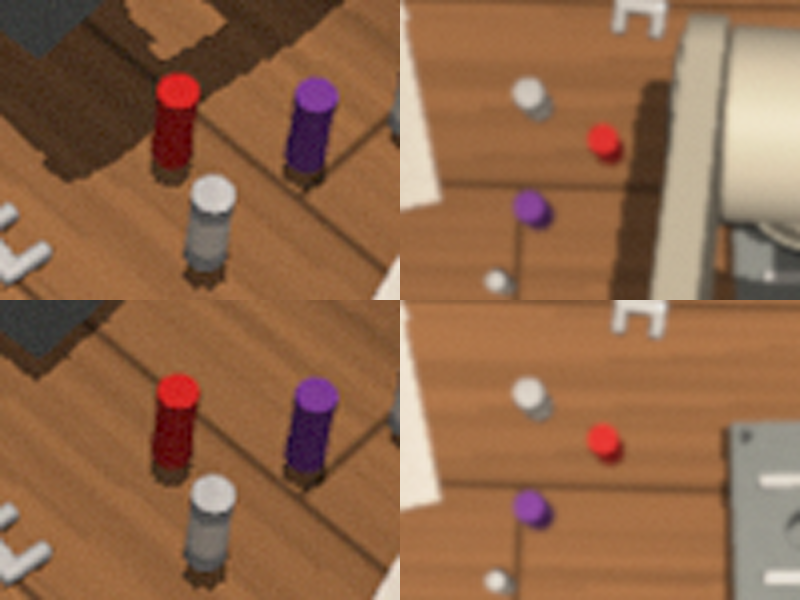

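The fuse is undisturbed, standing at scene (373,318). In w3 the closed tips show at row 286, where the stated geometry puts them near row 256. So the real fingertips seem to sit about 30 mm higher than stated, and the jaws closed just above the fuse. I'll calibrate by touching the bare bench lightly.

```bash
python3 - <<'E'
from h import *
print(bot.tcp_to_tips)
w=[.5103,-.017,.18]
bot.servo_line(w,velocity=.2)
bot.reach([.40,.13,.06],Q(0.054));bot.servo_line([.40,.13,.024],velocity=.08);bot.dwell(.1)
f0=np.array(get_obs()["wrist_force"]);z=.024
while z>-.022:
    z-=.002;bot.servo_line([.40,.13,z],velocity=.04);s=get_obs();df=s["wrist_force"][2]-f0[2]
    if df>4: break
print(z,s["position"],df,s["time_s"])
o=vision.read_camera("scene");f=o["frame"][:,:,::-1];np.savez("scene2.npz",K=o["intrinsics"],V=o["view"],f=o["frame"])
p=np.array(o["view"])@[.40,.13,0,1];K=np.array(o["intrinsics"]);uv=(K@p[:3])[:2]/p[2];print(uv)
x,y=(uv-[50,50]).astype(int);cv2.imwrite("pics/g.png",cv2.resize(f[y:y+75,x:x+100],None,fx=8,fy=8,interpolation=cv2.INTER_CUBIC));print(x,y)
E
```

```text
0.017
-0.014000000000000007 [ 0.40022905  0.13007258 -0.01348823] 12.309258963180731 14.9333
[417.50279896 262.19570997]
367 212
```

View pics/g.png

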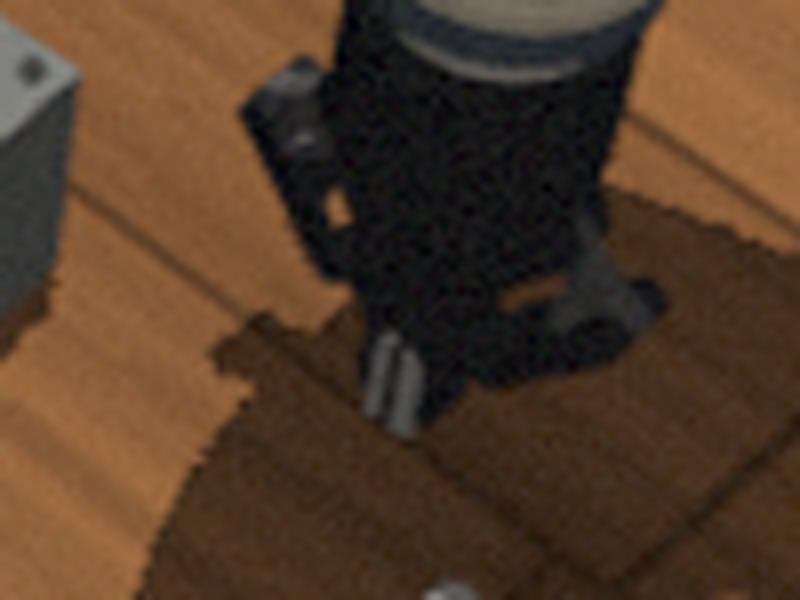

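Tips touched the bench at reported z ≈ -0.013, so the true tool is 30 mm higher than reported, while xy agrees (contact at scene (416,264)). I'll retry with all z commands lowered by 30 mm and force-guarded insertion.

```bash
cat >> h.py <<'E'
D=np.array([0,0,.030])   # true z = reported z + 30 mm
def line(p,v=.15,ori=None): bot.servo_line(list(np.array(p)-D),ori,velocity=v)
def reach(p,th): bot.reach(list(np.array(p)-D),Q(th))
TH=.0535
def rot(x,y): return np.array([np.cos(TH)*x-np.sin(TH)*y,np.sin(TH)*x+np.cos(TH)*y,0])
E
python3 - <<'E'
from h import *
line([.40,.13,.14],.3);hand.move_gripper(.05)
f=np.array([.6048,.1805,0])
reach(f+[0,0,.13],.55);line(f+[0,0,.049],.12)
hand.move_gripper(0,40);s=get_obs();print(s["time_s"],s["gripper_width"],s["grip_force"],s["position"])
assert .018<s["gripper_width"]<.026
line(f+[0,0,.17],.2)
w=np.array([.5105,-.0167,0]);reach(w+[0,0,.17],TH);line(w+[0,0,.138],.1);bot.dwell(.3)
f0=np.array(get_obs()["wrist_force"]);ok=False
offs=[(0,0)]+[(.002*np.cos(a),.002*np.sin(a)) for a in np.arange(0,6.2,np.pi/3)]+[(.004*np.cos(a),.004*np.sin(a)) for a in np.arange(0,6.2,np.pi/4)]
for ox,oy in offs:
    p=w+rot(ox,oy);line(p+[0,0,.136],.05);hit=False
    for z in (.133,.131,.129,.127):
        line(p+[0,0,z],.03);df=np.array(get_obs()["wrist_force"])-f0
        if df[2]>5: hit=True;break
    print(np.round([ox,oy,z],4),df.round(1),round(get_obs()["time_s"],1))
    if not hit: ok=True;break
if ok:
    for z in (.122,.117,.112,.107):
        line(p+[0,0,z],.06);df=np.array(get_obs()["wrist_force"])-f0;print(z,df.round(1))
        if np.linalg.norm(df)>20: break
s=get_obs();print(s["time_s"],s["position"],s["gripper_width"])
E
```

```text
18.125 0.02057467224233984 39.17625188827515 [0.60545725 0.18073322 0.01995899]
[0.    0.    0.127] [ 0.5  0.  -0.5] 21.8
0.122 [ 0.2 -0.7  0.6]
0.117 [ 0.5  0.1 -0.5]
0.112 [ 0.4 -0.8 -0.3]
0.107 [ 0.6 -0.5 -0.4]
22.775 [ 0.51023912 -0.01669008  0.07666196] 0.020751223968422664
```

```bash
python3 - <<'E'
from h import *
w=np.array([.5105,-.0167,0])
hand.move_gripper(.042);bot.dwell(.3);line(w+[0,0,.18],.2)
g=w+rot(0,-.073);reach(g+[0,0,.16],TH);hand.move_gripper(.05);line(g+[0,0,.112],.1)
s=get_obs();print("down",s["wrist_force"],s["time_s"])
hand.move_gripper(0,50);bot.dwell(.2);s=get_obs();print("grip",s["gripper_width"],s["position"],s["wrist_force"])
f0=np.array(s["wrist_force"]);y=-.073;u=rot(0,1)
for y in (-.05,-.03,-.012,-.004)+tuple(np.arange(-.003,.0061,.001)):
    line(w+rot(0,y)+[0,0,.112],.06 if y<-.004 else .02);s=get_obs();df=np.array(s["wrist_force"])-f0
    print(round(y,3),((np.array(s["position"])-w)@u).round(4),df.round(1))
    if -df@u>14 or abs(df[2])>25: break
print(get_obs()["time_s"],s["gripper_width"])
E
```

```text
down [-0.01574223  0.6513107   0.20548934] 25.2167
grip 0.012746553218966809 [ 0.51486176 -0.08965923  0.08273354] [-1.54180517 -0.67497203  6.4591697 ]
-0.05 -0.0497 [ 0.7  2.4 -0.5]
-0.03 -0.0297 [0.1 2.2 0.6]
-0.012 -0.0117 [-0.2  1.9 -0.8]
-0.004 -0.004 [-0.1  0.8  0.4]
-0.003 -0.0031 [1.2 0.2 0. ]
-0.002 -0.0022 [ 0.5  0.1 -0.5]
-0.001 -0.0012 [-0.4 -0.3  0.3]
0.0 -0.0002 [-0.2 -0.   0.3]
0.001 0.0002 [-0.3 -4.7  0.7]
0.002 0.0003 [ -0.  -10.5   0. ]
0.003 0.0004 [  0.8 -16.6  -0.3]
29.6 0.012786140056031162
```

Guard hit its stop right at the predicted shut position. Next: the knob.

```bash
python3 - <<'E'
from h import *
w=np.array([.5105,-.0167,0])
line(w+rot(0,.001)+[0,0,.112],.02);hand.move_gripper(.05);line(w+rot(0,.001)+[0,0,.18],.2)
k=w+rot(0,-.165);reach(k+[0,0,.18],TH);line(k+[0,0,.117],.1);s=get_obs();print("down",np.round(s["wrist_force"],1))
hand.move_gripper(0,60);bot.dwell(.2);s=get_obs();print("grip",s["gripper_width"],np.round(s["wrist_force"],1),s["time_s"])
j=np.array(s["joint_pos"]);j=np.array(kinematics.solve_ik(list(k+[0,0,.117]-D),Q(TH)));t0=np.array(s["ft_torque"])
for a in (.3,.6,.9,1.0,1.03,1.06,1.09,1.12,1.15):
    q=j.copy();q[5]+=a;bot.goto_joints(list(q));s=get_obs();t=np.array(s["ft_torque"])-t0
    print(a,round(s["joint_pos"][5]-j[5],3),t.round(2),np.round(s["wrist_force"],1))
    if abs(t[2])>.6: break
print(s["time_s"]);bot.dwell(2.1);s=get_obs();print(s["time_s"],(np.array(s["ft_torque"])-t0).round(2),s["gripper_width"])
E
```

```text
down [-0.8  0.6  0.7]
grip 0.012851342169480303 [-0.7  2.6  5.3] 32.8833
0.3 0.3 [ 0.07 -0.05  0.01] [-1.2  1.9  6.1]
0.6 0.6 [0.15 0.01 0.09] [0.2 3.6 6.2]
0.9 0.9 [0.22 0.01 0.1 ] [-1.2  3.2  5.9]
1.0 1.001 [ 0.25 -0.04  0.11] [0.2 3.5 4.8]
1.03 1.03 [ 0.28 -0.06  0.14] [-0.8  4.1  5.9]
1.06 1.06 [ 0.26 -0.08  0.3 ] [-0.6  3.3  5.7]
1.09 1.089 [ 0.36 -0.06  0.93] [-1.1  3.7  5.3]
35.0583
37.1583 [ 0.35 -0.13  0.98] 0.013242742106306974
```

```bash
python3 - <<'E'
from h import *
w=np.array([.5105,-.0167,0]);k=w+rot(0,-.165)
q=np.array(get_obs()["joint_pos"]);q[5]-=1.09;bot.goto_joints(list(q));s=get_obs();print(np.round(s["ft_torque"],2))
hand.move_gripper(.05);bot.dwell(.2);line(k+[0,0,.19],.15)
bot.goto_joints([-1.118,.353,1.633,0,1.155,0]);bot.dwell(.3)
print(get_obs()["time_s"],get_obs()["wrist_force"])
o=vision.read_camera("top");a=o["frame"].astype(int);b=np.load("top0.npz")["f"].astype(int)
d=(np.abs(a-b).sum(2)>90).astype(np.uint8);n,_,st,ce=cv2.connectedComponentsWithStats(d)
print([(tuple(st[i]),ce[i].round()) for i in range(1,n) if st[i][4]>5])
print("knob diff",np.abs(a-b).sum(2)[235:265,370:395].mean())
E
```

```text
[-0.34  0.09  0.05]
41.4167 [-0.0578356  -0.50621394  0.06792446]
[((np.int32(248), np.int32(214), np.int32(8), np.int32(9), np.int32(56)), array([252., 218.])), ((np.int32(339), np.int32(241), np.int32(20), np.int32(21), np.int32(373)), array([348., 251.])), ((np.int32(312), np.int32(242), np.int32(20), np.int32(21), np.int32(367)), array([321., 252.])), ((np.int32(515), np.int32(313), np.int32(6), np.int32(9), np.int32(27)), array([518., 317.])), ((np.int32(592), np.int32(336), np.int32(6), np.int32(3), np.int32(12)), array([594., 337.])), ((np.int32(586), np.int32(338), np.int32(5), np.int32(3), np.int32(9)), array([588., 339.])), ((np.int32(571), np.int32(340), np.int32(9), np.int32(3), np.int32(23)), array([575., 341.])), ((np.int32(536), np.int32(342), np.int32(38), np.int32(36), np.int32(371)), array([552., 360.])), ((np.int32(555), np.int32(357), np.int32(8), np.int32(6), np.int32(31)), array([559., 360.])), ((np.int32(549), np.int32(361), np.int32(5), np.int32(3), np.int32(12)), array([551., 362.]))]
knob diff 3.7626666666666666
```

The image differences show only what the job should change: the fuse has left (252,218), and the guard has moved from (348,251) to over the well at (321,252). The knob looks as it did at rest and the bystanders are unchanged; the remaining differences are the gripper and its shadow.

```bash
python3 -c "
from workcell import hand_in
print(hand_in())"
```

```text
the job is handed in; nothing more can be done
None
```

I handed the job in at about 41 s: the fuse is in the well (its drop to the bottom was not seen directly), the guard is shut against its stop, and the knob was turned to its stop, held about 2.1 s and returned to rest, with the other fuses and the rest of the bench unchanged in the top camera view.

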